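# Fit the guide pin and hover the photomask carrier over the exposure stage

### The job

Move the brass guide pin from the grey rack into the empty socket of the white stage, so that it stands upright, fully seated and let go. Then take the photomask carrier by its blue handle, carry it over the yellow-topped guard without bumping the guard, and finish while still holding it level and still about 10 mm above the tops of the two brass pins, its two round holes centred over them (either way round), never letting the carrier touch the pins or the stage. Leave the black spare pin, the bottle and the loupe where they are.

Things in the scene. Friction and masses are not known exactly. Their poses are not given: they have to be found in the camera images.
- pin_mid (a point): Loose brass guide pin, a plain cylinder 16 mm in diameter and 80 mm long with a chamfered foot, about 80 g; this point is on its axis half-way up (40 mm from either end), z along the pin. It starts upright in one of the two holes of the grey rack, 30 mm deep in it, 50 mm standing out.
- spare_mid (a point): Black spare pin of the same size in the rack's other hole, to be left alone; point on its axis half-way up.
- rack: Fixed grey plastic pin rack, 130 mm (x) by 50 mm (y) by 40 mm high; origin at the centre of its underside. Two holes 19 mm wide and 30 mm deep at x = -30 and +30 mm, y = 0.
- stage: Fixed white exposure stage on the bench, 140 mm (x) by 200 mm (y), top 50 mm above the bench, with a dark chuck and a violet wafer 112 mm across and 5 mm high in the middle of its top; origin at the centre of its underside. The fixed brass post stands at y = +75 mm, the empty socket is at y = -75 mm (x = 0).
- post_top (a point): Centre of the top of the fixed brass post, 16 mm in diameter, standing 40 mm above the stage top (90 mm above the bench); axes as the stage's. The seated guide pin stands equally high.
- socket (a point): Centre of the mouth of the empty socket, level with the stage top (50 mm above the bench): a round vertical hole 19 mm in diameter with a 3 mm chamfer and a flat floor 40 mm down; axes as the stage's. When the guide pin is seated its half-way point is at this point.
- guard_top (a point): Middle of the top edge of the fixed guard, an upright amber see-through panel with a yellow top rail, 300 mm long (x), 12 mm thick (y; its two feet are 60 mm), top 120 mm above the bench. It stands between the carrier and the stage.
- carrier_grip (a point): Centre of the blue handle bar of the loose photomask carrier (250 g nominal): the bar runs along the carrier's y, 120 mm long, 14 mm wide and 14 mm high, on two dark posts 111 mm apart; its centre is 55 mm above the carrier's underside. Axes as the carrier's, z up. The carrier is an aluminium frame 130 mm (x) by 190 mm (y) by 8 mm thick with a glass mask in the middle; it starts lying on a black pad 20 mm high (110 by 160 mm).
- hole_a (a point): Centre of the carrier's round through hole, 28 mm in diameter, at the carrier's y = +75 mm, at the height of the carrier's underside.
- hole_b (a point): The same for the other hole, at the carrier's y = -75 mm.
- carrier: The photomask carrier; origin at the centre of its underside (55 mm below the handle's centre).
- pin: The brass guide pin; origin at the centre of its foot.
- guard: The fixed guard; origin on the bench under its middle.
- bottle_mid (a point): White plastic bottle with blue cap, 60 mm in diameter, 150 mm tall, to be left alone; point half-way up.
- loupe_mid (a point): Black loupe, 48 mm in diameter, 40 mm tall, to be left alone; point half-way up.
Not all that is in view belongs to the job. Several things have the shape of the pin; the one meant has the colours described above. Leave any red look-alike of the stage alone.

How it is judged:
By the outcome, as a careful person would: the job done as asked, in the order asked, and still so for the second after the job is handed in, while the arm keeps its last pose, push and grip.
It also fails if it takes over 64 s, if anything falls off the work surface, if the arm or the gripper's body presses on something with over 40 N, if the wrist force passes 120 N, or if a joint passes its speed limit or range.

### The arm

A 6-joint arm with a two-finger parallel gripper is mounted at the origin on the work surface. World frame = base frame: x ahead of the robot, y to its left, z up, the work surface at z = 0. Lengths are in m, angles in rad, forces in N, time in s.
With the tool pointing down it reaches from about 0.35 to 0.975 m from the base axis. Payload 4.9 kg.
Tool frame: the origin (TCP) lies on the centre line of the jaws, within the pads' length; the fingertips stand 8 mm ahead of it and the grasp point (between the pads) lies 11 mm behind it; z points along the fingers, y is the direction in which the jaws open and shut (so a half turn about z gives the same grasp; the last joint's range is limited). The gripper opens to 85 mm and grips with 20 to 120 N. Pads are 22 mm wide; open, the fingers measure 114 mm over their backs; the gripper's body (76 mm by 85 mm) begins 54 mm behind the grasp point. The pads swing forward as they close: fully open they stand 13 mm farther back than shut.
Start: joints at [-1.448, 0.053, 1.613, -0, 1.476, -0.119], TCP at [0.15, -0.607, 0.239] pointing down, gripper open.
Joint ranges: [-3.01, 3.01], [-1.01, 2.22], [0.06, 2.58], [-1.02, 4.17], [0.09, 2.62], [-3.14, 3.14]. Speed limits (rad/s): [2.57, 2.57, 3.14, 3.14, 3.14, 3.14].

### API

Orientations are given as a unit quaternion [w, x, y, z].
In Python, from plant import manip gives the robot as it stands.
- The arm moves only by the tool step_arm, never from a script. Its argument "deltas" is a list of rows, each a list of 7 numbers: the shift along the tool's x, y, z in m, then the turn, a rotation vector about the tool's x, y, z in rad, then the gripper command: -1 is fully open, 1 is shut, values between are in proportion. In form: [[dx, dy, dz, ax, ay, az, hand], ...]. A call has 1 to 20 rows; each row is the pose to reach, as a shift and turn from the pose commanded when the call began, along the tool's axes at that moment; what a row does not reach only later rows make up. A row lasts 1/10 s, in which the tool goes at most 50 mm and 8.59 degrees, less where a joint would pass 70% of its speed; a pose out of reach is approached as far as the arm can. A call with a gripper value outside its range is refused whole. The fingers move at their own pace and stop on an object; the grip force is fixed at half the most. Time passes only in rows, so rows that repeat a pose let the fingers close. It gives the time, the measured TCP pose, the force and the opening at its end, in the units of the state.
- manip.state(): the state, without advancing time (a new reading comes with each control period).
- manip.grab_frame(name): name is "scene" or "side" or "wrist"; returns the picture (384x512x3 uint8, red, green, blue); there is no depth.
- manip.get_calibration(name): a dict with "fov_y" (degrees; the focal length in pixels is half the picture's height over the tangent of half this angle, whatever the lens; pixels are square), "cx", "cy" (the principal point, pixels), "R" (3x3) and "t" (3): a world point X has camera coordinates R X + t. Camera axes: x right, y down, z forward; pixel columns grow to the right and rows downward; lengths in m; the calibration is good to about 2 mm. The wrist camera is an equidistant fisheye: a pixel r from the principal point sees the ray r / f radians off the axis. A picture is of the moment at which its call begins: read the wrist's pose just before it. get_calibration takes no time and is no camera call; for the wrist camera it gives the pose at the moment of the call.
- manip.job_done(): hands the job in, once; it reports no verdict.
The state is a dict: "time": time; "joint_pos": joint angles; "joint_vel": joint speeds; "joint_efforts": joint torques, N m; "tool_pos": TCP position; "tool_rot": TCP orientation; "contact_force": force on the tool from outside, world axes, zero at the start; "ft_torque": the same for the moment, N m; "gripper_width": opening from 0.0 (shut) to 1.0 (fully open).
Only numpy, scipy, OpenCV 4.12 (cv2) and the standard library are available. Lean on these libraries where they do the work, as an engineer would, in place of code of your own. Each camera call takes 0.05 s, during which the arm holds its last target.

## Working session

There is one attempt and no reset: what is moved stays moved. The work goes in short steps, Python scripts to look and compute and a tool call to move; the robot and the scene stay as the last step left them, time stands still between calls to the robot, and variables do not carry over. Pictures are saved under pics/ and viewed, and the job is handed in when it is done.

Besides the shell and the picture viewer there is one more tool, called after "Call:" as name([rows], argument=value, ...), one row to a line, values as JSON. step_arm: Moves the arm, as the interface text tells. Its arguments: {"type":"object","properties":{"deltas":{"type":"array"}},"required":["deltas"]}

```bash
mkdir -p pics; ls
python3 - <<'E'
from plant import manip
import cv2,json
print(manip.state())
for n in("scene","side","wrist"):
    c=manip.get_calibration(n);print(n,c)
    cv2.imwrite(f"pics/{n}0.png",manip.grab_frame(n)[:,:,::-1])
E
```

```text
pics
{'time': 0.0, 'joint_pos': array([-1.44798545e+00,  5.33516769e-02,  1.61429866e+00, -2.41499185e-05,
        1.47599202e+00, -1.18993107e-01]), 'joint_vel': array([-9.70113956e-04,  1.80171563e-03, -2.94481972e-04,  1.53033752e-03,
       -3.31187508e-05, -9.50147630e-05]), 'joint_efforts': array([ 2.53020364e-03, -3.93685126e+01, -3.70171380e+01,  7.01623003e-05,
        7.13919828e-03,  9.15727270e-06]), 'tool_pos': array([ 0.14958235, -0.60621067,  0.23806343]), 'tool_rot': array([-1.02482420e-03,  9.92699592e-01,  1.20608748e-01, -1.39758546e-05]), 'contact_force': array([-0.02656219,  1.31883424,  0.46532786]), 'ft_torque': array([-0.05352644, -0.00958356, -0.01544132]), 'gripper_width': 1.0009236090227056}
scene {'fov_y': 55.72681700536211, 'cx': 259.8159142929701, 'cy': 195.57918686836823, 'R': array([[-0.86801316,  0.49648738, -0.00731044],
       [ 0.35853859,  0.61651479, -0.70097047],
       [-0.343516  , -0.61107267, -0.71315283]]), 't': array([ 0.48350197, -0.10603299,  1.14847289])}
side {'fov_y': 45.39356060268524, 'cx': 248.34436265232625, 'cy': 195.64802806880448, 'R': array([[ 0.98328373, -0.18136502,  0.01611922],
       [-0.12580038, -0.7406916 , -0.65996229],
       [ 0.13163344,  0.64690238, -0.75112579]]), 't': array([-0.53771845,  0.11111222,  1.2076841 ])}
wrist {'fov_y': 65.70646984690485, 'cx': 254.37379712731178, 'cy': 193.43458281469762, 'R': array([[ 0.23842358, -0.97115707, -0.00285291],
       [-0.91845268, -0.22643709,  0.32430067],
       [-0.3155929 , -0.07470066, -0.94594975]]), 't': array([-0.62376469, -0.04171516,  0.38159572])}
```

View pics/scene0.png

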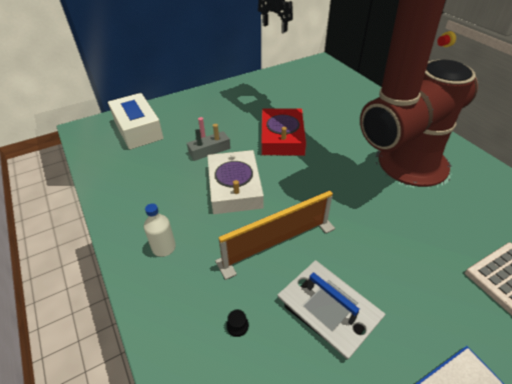

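View pics/side0.png

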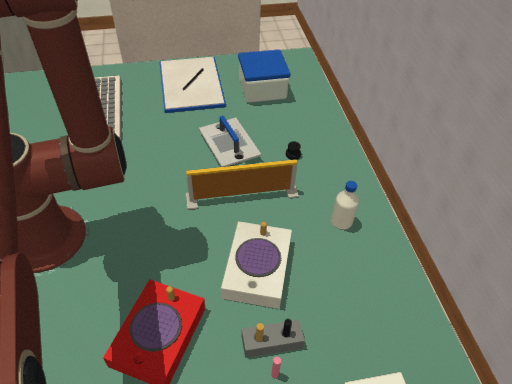

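View pics/wrist0.png

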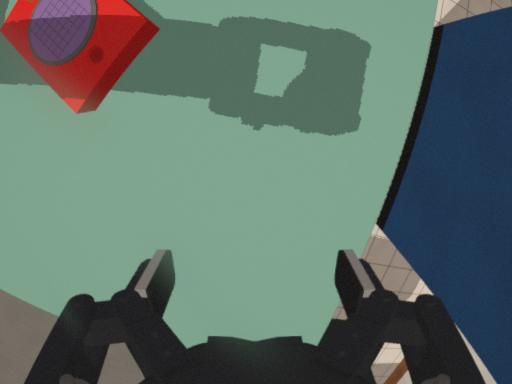

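The scene view has the stage near (235,178), the rack at (208,145), the guard at (278,230) and the carrier at (330,305). In the side view the stage is at (258,262), the brass pin at (260,332), and the carrier at (230,143). The wrist view shows only the red look-alike. Next I'll zoom in.

Run:
```python
import cv2,numpy as np
s=cv2.imread('pics/side0.png');c=cv2.imread('pics/scene0.png')
def z(im,x0,y0,w,h,k,n): cv2.imwrite('pics/'+n,cv2.resize(im[y0:y0+h,x0:x0+w],None,fx=k,fy=k,interpolation=cv2.INTER_CUBIC))
z(s,210,210,120,150,4,'z1.png');z(s,180,105,130,110,6,'z2.png')
z(c,180,110,100,110,5,'z3.png');z(c,210,190,190,170,3.5,'z4.png')
```

```text
(no output)
```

View pics/z1.png

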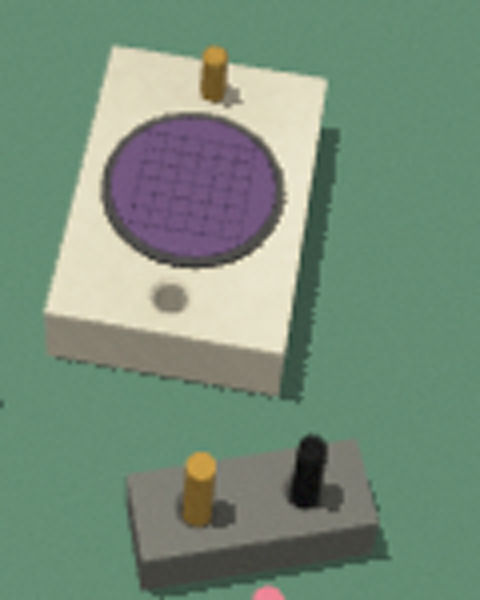

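View pics/z2.png

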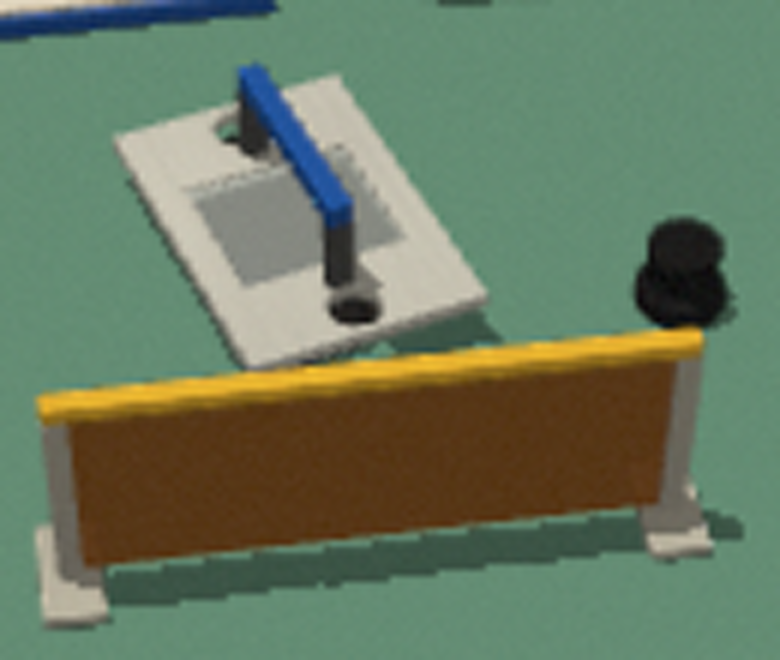

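View pics/z3.png

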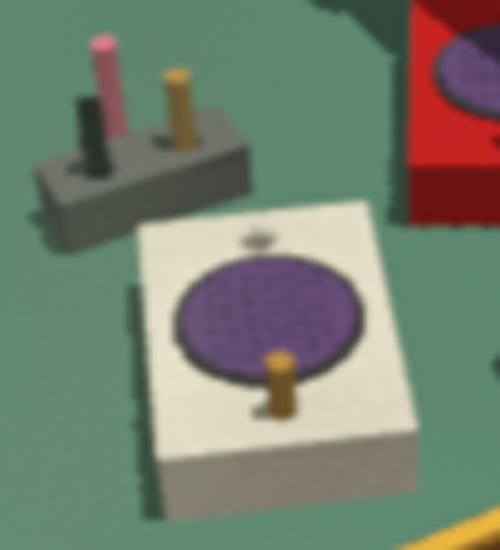

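View pics/z4.png

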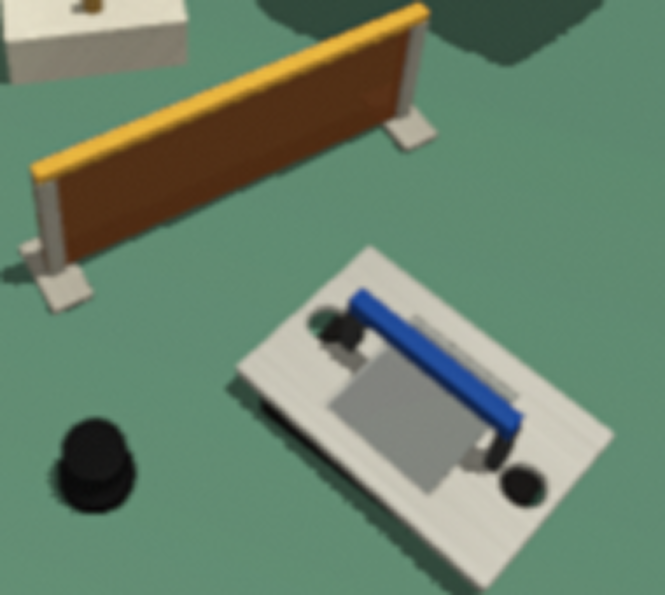

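```bash
cat > h.py <<'E'
import numpy as np
from plant import manip
def ray(n,uv,cal=None):
    c=cal or manip.get_calibration(n);R=np.array(c['R']);t=np.array(c['t']);f=192/np.tan(np.radians(c['fov_y']/2))
    x=(uv[0]-c['cx'])/f;y=(uv[1]-c['cy'])/f
    if n=='wrist':
        r=np.hypot(x,y);d=np.array([np.sin(r)*x/r,np.sin(r)*y/r,np.cos(r)]) if r>1e-9 else np.array([0,0,1.])
    else: d=np.array([x,y,1.])
    d=R.T@d; return -R.T@t,d/np.linalg.norm(d)
def onz(n,uv,z,cal=None):
    o,d=ray(n,uv,cal);return o+d*(z-o[2])/d[2]
def tri(*a):
    A=0;b=0
    for o,d in a:
        P=np.eye(3)-np.outer(d,d);A=A+P;b=b+P@o
    return np.linalg.solve(A,b)
def proj(n,X,cal=None):
    c=cal or manip.get_calibration(n);R=np.array(c['R']);t=np.array(c['t']);f=192/np.tan(np.radians(c['fov_y']/2))
    p=R@X+t
    if n=='wrist':
        th=np.arctan2(np.hypot(p[0],p[1]),p[2]);k=f*th/np.hypot(p[0],p[1]);return np.array([c['cx']+k*p[0],c['cy']+k*p[1]])
    return np.array([c['cx']+f*p[0]/p[2],c['cy']+f*p[1]/p[2]])
E
cat > m.py <<'E'
from h import *
np.set_printoptions(precision=4,suppress=True)
U=lambda p,k,x,y:((p[0]+.5)/k-.5+x,(p[1]+.5)/k-.5+y)
s1=lambda *p:U(p,4,210,210);s2=lambda *p:U(p,6,180,105);c3=lambda *p:U(p,5,180,110);c4=lambda *p:U(p,3.5,210,190)
L=[('post',.09,s1(215,54),c3(280,360)),('socket',.05,s1(170,298),c3(258,240)),('pintop',.09,s1(201,463),c3(177,76)),('spare',.09,s1(313,444),c3(90,101)),
('barA',.082,s2(251,70),c4(363,297)),('barB',.082,s2(339,208),c4(515,420)),('gL',.12,s2(42,403),c4(424,11)),('gR',.12,s2(700,340),c4(36,172)),
('loupetop',.04,s2(686,240),c4(93,443)),('cc1',.028,s2(115,136),c4(613,435)),('cc2',.028,s2(336,77),c4(486,590)),('cc3',.028,s2(488,296),c4(238,367)),('cc4',.028,s2(252,364),c4(370,247)),
('s1',.05,s1(113,45),c3(416,430)),('s2',.05,s1(327,79),c3(157,458)),('s3',.05,s1(283,353),c3(138,227)),('s4',.05,s1(45,312),c3(368,203))]
for n,z,a,b in L: print(n,onz('side',a,z)[:2],onz('scene',b,z)[:2],tri(ray('side',a),ray('scene',b)))
for n,z in(('side',(351,188)),('scene',(152,211))):print(n,onz(n,z,.15))
E
python3 m.py
```

```text
post [ 0.5616 -0.1175] [ 0.5648 -0.1141] [ 0.5629 -0.1161  0.0877]
socket [ 0.5072 -0.2589] [ 0.5108 -0.2535] [ 0.5084 -0.2572  0.0465]
pintop [ 0.4996 -0.381 ] [ 0.502  -0.3791] [ 0.5005 -0.3807  0.0887]
spare [ 0.5599 -0.3808] [ 0.5599 -0.3819] [ 0.56   -0.3811  0.0905]
barA [0.5198 0.3207] [0.5496 0.2166] [0.5393 0.2442 0.1282]
barB [0.5472 0.2084] [0.5226 0.3242] [0.5296 0.2961 0.0259]
gL [0.3909 0.0617] [0.3952 0.0675] [0.3916 0.0648 0.1162]
gR [0.6863 0.0521] [0.69   0.0595] [0.6883 0.0564 0.1155]
loupetop [0.7252 0.202 ] [0.7264 0.1986] [0.7256 0.1998 0.0417]
cc1 [0.4486 0.3443] [0.4514 0.3445] [0.4496 0.3446 0.0269]
cc2 [0.5728 0.3738] [0.5758 0.3775] [0.574 0.377 0.025]
cc3 [0.6203 0.1905] [0.6225 0.1936] [0.6213 0.1927 0.0257]
cc4 [0.4959 0.1621] [0.4982 0.1619] [0.4968 0.1619 0.0275]
s1 [ 0.5057 -0.0689] [ 0.509  -0.0671] [ 0.507  -0.0682  0.0484]
s2 [ 0.6362 -0.1193] [ 0.6385 -0.1182] [ 0.6373 -0.1189  0.049 ]
s3 [ 0.5641 -0.3051] [ 0.5682 -0.3013] [ 0.5658 -0.3041  0.0472]
s4 [ 0.4343 -0.2556] [ 0.4364 -0.2512] [ 0.4346 -0.2541  0.0473]
side [ 0.7866 -0.0916  0.15  ]
scene [ 0.7952 -0.0643  0.15  ]
```

```bash
cat >> h.py <<'E'
from scipy.spatial.transform import Rotation as Ro
def delta(p0,yaw0,p1,yaw1):
    "yaw = world angle (deg) of tool y; tool pointing down -> tool-frame delta"
    a=np.radians(yaw0); Y=np.array([np.cos(a),np.sin(a),0]);Z=np.array([0,0,-1.]);X=np.cross(Y,Z)
    d=np.subtract(p1,p0); return np.round([d@X,d@Y,d@Z,0,0,-np.radians(yaw1-yaw0)],4)
def pose():
    s=manip.state();q=s['tool_rot'];M=Ro.from_quat([q[1],q[2],q[3],q[0]]).as_matrix()
    return s,M,np.degrees(np.arctan2(M[1,1],M[0,1]))
E
python3 - <<'E'
from h import *
np.set_printoptions(precision=4,suppress=True)
s,M,y=pose();print(M,y,s['time'])
print(delta([.15,-.607,.239],y,[.5008,-.380,.19],-21.1))
# pink & wrist cam in tool frame
print('pink',tri(ray('side',(277,363)),ray('scene',(200.5,118.5))))
c=manip.get_calibration('wrist');R=np.array(c['R']);print(M.T@(-R.T@c['t']-s['tool_pos']),M.T@R.T)
E
```

```text
[[ 0.9709  0.2394 -0.0002]
 [ 0.2394 -0.9709  0.0016]
 [ 0.0002 -0.0016 -1.    ]] -76.14674963293031 0.15
[ 0.3949 -0.1364  0.049   0.      0.     -0.9607]
pink [ 0.5196 -0.4587  0.0737]
[ 0.0836  0.0002 -0.1345] [[-0.001  -0.9459 -0.3245]
 [ 1.     -0.0007 -0.0013]
 [ 0.001  -0.3245  0.9459]]
```

Call:
step_arm([
  [0.3949,-0.1364,0.049,0,0,-0.9607,0.06],
  [0.3949,-0.1364,0.049,0,0,-0.9607,0.06],
  [0.3949,-0.1364,0.049,0,0,-0.9607,0.06],
  [0.3949,-0.1364,0.049,0,0,-0.9607,0.06],
  [0.3949,-0.1364,0.049,0,0,-0.9607,0.06],
  [0.3949,-0.1364,0.049,0,0,-0.9607,0.06],
  [0.3949,-0.1364,0.049,0,0,-0.9607,0.06],
  [0.3949,-0.1364,0.049,0,0,-0.9607,0.06],
  [0.3949,-0.1364,0.049,0,0,-0.9607,0.06],
  [0.3949,-0.1364,0.049,0,0,-0.9607,0.06],
  [0.3949,-0.1364,0.049,0,0,-0.9607,0.06],
  [0.3949,-0.1364,0.049,0,0,-0.9607,0.06],
  [0.3949,-0.1364,0.049,0,0,-0.9607,0.06],
  [0.3949,-0.1364,0.049,0,0,-0.9607,0.06],
  [0.3949,-0.1364,0.049,0,0,-0.9607,0.06],
])

```text
time: 1.65
tool_pos: [0.4999, -0.3804, 0.1905]
tool_rot: [0.0, 0.825, 0.565, 0.0]
contact_force: [0.2, -0.8, 0.2]
gripper_width: 0.47
```

```bash
cat > look.py <<'E'
import sys,cv2,pickle
from h import *
np.set_printoptions(precision=4,suppress=True)
n,k=sys.argv[1],sys.argv[2]
s,M,y=pose();c=manip.get_calibration(n)
pickle.dump((c,s,M,y),open(f'pics/{k}.pkl','wb'))
im=manip.grab_frame(n);cv2.imwrite(f'pics/{k}.png',cv2.resize(im[:,:,::-1],None,fx=1.5,fy=1.5,interpolation=cv2.INTER_CUBIC));cv2.imwrite(f'pics/{k}_raw.png',im[:,:,::-1])
print(s['time'],s['tool_pos'],y,M[2],s['gripper_width'],s['contact_force'])
E
python3 look.py wrist w1
```

```text
1.65 [ 0.4999 -0.3804  0.1905] -21.168986525505225 [-0.0001  0.0003 -1.    ] 0.4696591038688876 [ 0.1883 -0.7715  0.2274]
```

View pics/w1.png

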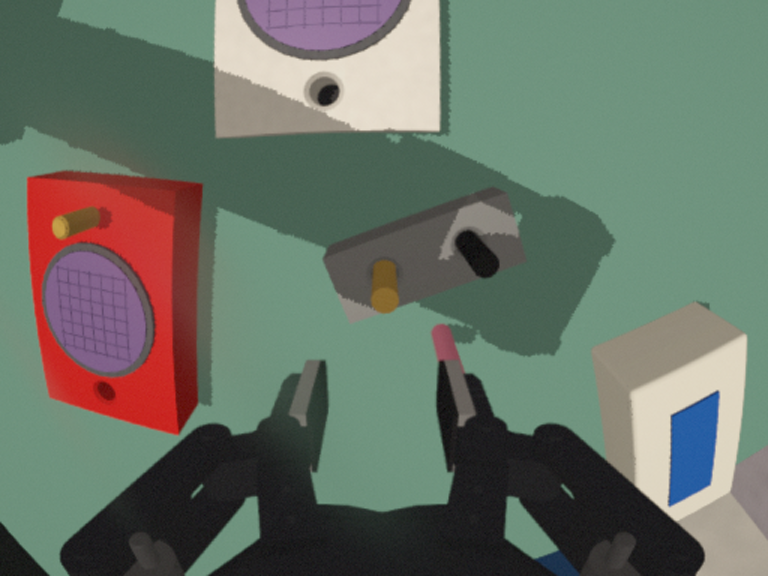

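The wrist view shows the brass pin top at (385,300), the socket at (324,92), and the spare at (485,265), in the 1.5× picture. The jaws straddle the pin line.

Run:
```python
from h import *;import pickle
np.set_printoptions(precision=4,suppress=True)
c,s,M,y=pickle.load(open('pics/w1.pkl','rb'))
U=lambda x,y:((x+.5)/1.5-.5,(y+.5)/1.5-.5)
p=onz('wrist',U(385,300),.09,c);q=onz('wrist',U(324,92),.05,c)
print('pin',p,'sock',q)
print(delta(s['tool_pos'],-21.17,[p[0],p[1],.064],-21.17))
```

```text
pin [ 0.5005 -0.3835  0.09  ] sock [ 0.5092 -0.2596  0.05  ]
[-0.0027  0.0016  0.1265  0.      0.     -0.    ]
```

Call:
step_arm([
  [-0.0015,0.0012,0.04,0,0,0,0.06],
  [-0.0015,0.0012,0.08,0,0,0,0.06],
  [-0.0015,0.0012,0.11,0,0,0,0.06],
  [-0.0015,0.0012,0.1265,0,0,0,0.06],
  [-0.0015,0.0012,0.1265,0,0,0,0.06],
  [-0.0015,0.0012,0.1265,0,0,0,1],
  [-0.0015,0.0012,0.1265,0,0,0,1],
  [-0.0015,0.0012,0.1265,0,0,0,1],
  [-0.0015,0.0012,0.1265,0,0,0,1],
  [-0.0015,0.0012,0.1265,0,0,0,1],
  [-0.0015,0.0012,0.1265,0,0,0,1],
  [-0.0015,0.0012,0.1265,0,0,0,1],
])

```text
time: 2.9
tool_pos: [0.5022, -0.3828, 0.0663]
tool_rot: [0.002, 0.825, 0.566, 0.0]
contact_force: [-0.4, 0.2, 5.9]
gripper_width: 0.164
```

```bash
python3 look.py wrist w2
```

```text
2.9 [ 0.5022 -0.3828  0.0663] -21.09657076277008 [-0.0016  0.0037 -1.    ] 0.16426112970702703 [-0.3903  0.1652  5.9098]
```

View pics/w2.png

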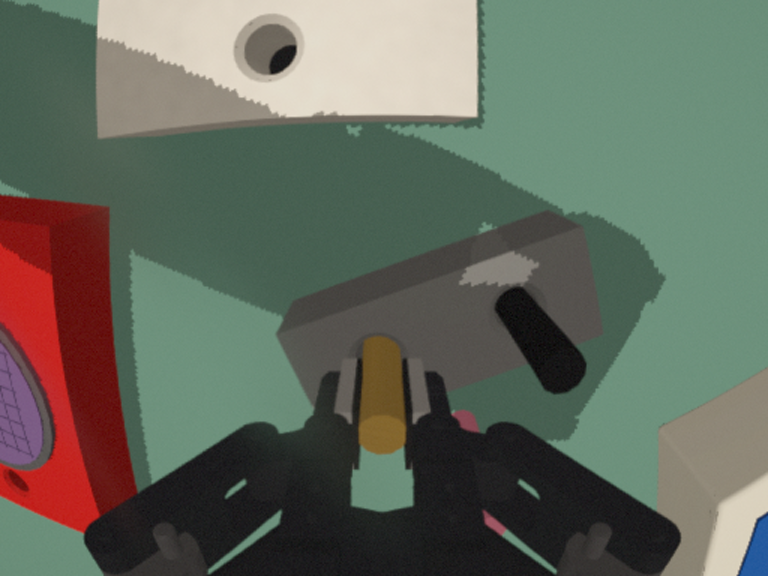

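Gripped: the pin sits between the pads with its top at (382,435). The socket rim is at (269,48).

Run:
```python
from h import *;import pickle
np.set_printoptions(precision=4,suppress=True)
c,s,M,y=pickle.load(open('pics/w2.pkl','rb'))
U=lambda x,y:((x+.5)/1.5-.5,(y+.5)/1.5-.5)
p=onz('wrist',U(382,434),.09,c);q=onz('wrist',U(269,48),.05,c)
print('pin',p,M.T@(p-s['tool_pos']),'sock',q)
f=onz('wrist',U(382,345),.043,c);print('low',M.T@(f-s['tool_pos']))
```

```text
pin [ 0.5018 -0.3838  0.09  ] [-0.0011  0.     -0.0237] sock [ 0.5094 -0.2592  0.05  ]
low [0.0068 0.     0.0233]
```

Call:
step_arm([
  [0,0,-0.015,0,0,0,1],
  [0,0,-0.035,0,0,0,1],
  [0,0,-0.06,0,0,0,1],
  [0,0,-0.075,0,0,0,1],
  [0,0,-0.075,0,0,0,1],
])

```text
time: 3.45
tool_pos: [0.5024, -0.3829, 0.1425]
tool_rot: [0.003, 0.825, 0.566, 0.001]
contact_force: [0.0, -0.9, -0.8]
gripper_width: 0.17
```

```bash
python3 look.py wrist w3
```

```text
3.45 [ 0.5024 -0.3829  0.1425] -21.09631256843189 [-0.0023  0.0054 -1.    ] 0.16960336704853998 [ 0.0012 -0.8898 -0.8354]
```

View pics/w3.png

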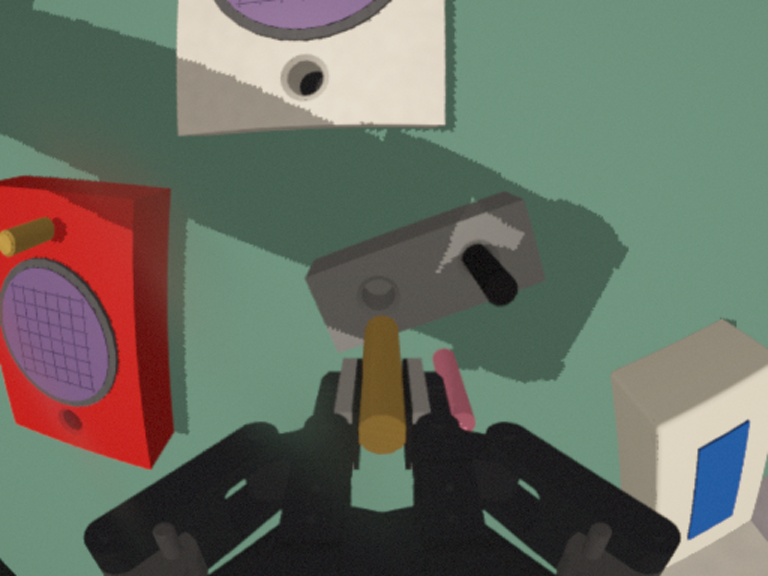

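The pin is lifted out, its foot at about (381,320). The socket is at (304,77). Next I check the pin's tilt in the jaws.

Run:
```python
from h import *;import pickle
np.set_printoptions(precision=4,suppress=True)
c,s,M,y=pickle.load(open('pics/w3.pkl','rb'))
U=lambda x,y:((x+.5)/1.5-.5,(y+.5)/1.5-.5)
print('sock',onz('wrist',U(304,77),.05,c))
V=lambda X:(proj('wrist',s['tool_pos']+M@X,c)+.5)*1.5-.5
a=np.linspace(0,2*np.pi,73)
for t in(-6,-4,-2,0,2,4,6):
    T=Ro.from_rotvec([0,np.radians(t),0]).as_matrix()
    top=np.array([-.0011,0,-.0237])
    def rim(z,r): return np.array([V(top+T@np.array([r*np.cos(b),r*np.sin(b),z])) for b in a])
    r1=rim(.08,.0065);r2=rim(.078,.008);r0=rim(0,.008)
    print(t,'foot minrow',r1[:,1].min(),r2[:,1].min(),'cols',r2[:,0].min(),r2[:,0].max(),'top max row',r0[:,1].max(),'top cols',r0[:,0].min(),r0[:,0].max())
import cv2
im=cv2.imread('pics/w3.png');h=cv2.cvtColor(im,cv2.COLOR_BGR2HSV)
m=cv2.inRange(h,(12,120,60),(28,255,255));m[:,:300]=0;m[:,460:]=0;m[:290]=0;m[480:]=0
ys,xs=np.nonzero(m);print(ys.min(),ys.max())
for r in(322,330,340,440):print(r,xs[ys==r].min(),xs[ys==r].max())
```

```text
sock [ 0.5091 -0.2587  0.05  ]
-6 foot minrow 332.86121033634333 331.15181584370697 cols 365.11561116009335 399.1811900145616 top max row 455.23865547538503 top cols 356.0798392234713 408.12223038473854
-4 foot minrow 327.38733828993963 325.7849667102695 cols 365.0406232592196 399.2471411684544 top max row 454.74155708792915 top cols 356.0798392234713 408.12223038473854
-2 foot minrow 321.93912946829136 320.4456848398384 cols 364.95923367451775 399.31928871500884 top max row 454.22161633563184 top cols 356.0798392234713 408.12223038473854
0 foot minrow 316.51833111252176 315.13581076309566 cols 364.87132892498585 399.3977472770332 top max row 453.6795092159672 top cols 356.0798392234713 408.12223038473854
2 foot minrow 311.1267593742019 309.85725860979494 cols 364.77678586992636 399.48264110508285 top max row 453.1159274390919 top cols 356.0798392234713 408.12223038473854
4 foot minrow 305.76630495938286 304.6120220533861 cols 364.67547134592706 399.57410444367474 top max row 452.5315775616848 top cols 356.0798392234713 408.12223038473854
6 foot minrow 300.4389391680681 299.40218067248117 cols 364.5672417734832 399.6722819280446 top max row 451.9271801489065 top cols 356.0798392234713 408.12223038473854
316 453
322 368 394
330 365 397
340 365 397
440 359 405
```

Call:
step_arm([
  [0.03,-0.0096,0,0,0,0,1],
  [0.065,-0.0208,0,0,0,0,1],
  [0.1,-0.032,0,0,0,0,1],
  [0.1191,-0.0384,0.005,0,0,0,1],
  [0.1191,-0.0384,0.01,0,0,0,1],
  [0.1191,-0.0384,0.01,0,0,0,1],
])

```text
time: 4.1
tool_pos: [0.5071, -0.2563, 0.1268]
tool_rot: [-0.001, 0.824, 0.566, -0.001]
contact_force: [-0.5, 0.2, -2.3]
gripper_width: 0.167
```

```bash
python3 look.py wrist w4
```

```text
4.1 [ 0.5071 -0.2563  0.1268] -21.064050814114058 [-0.     -0.0029 -1.    ] 0.1672883520340911 [-0.4845  0.2336 -2.2595]
```

View pics/w4.png

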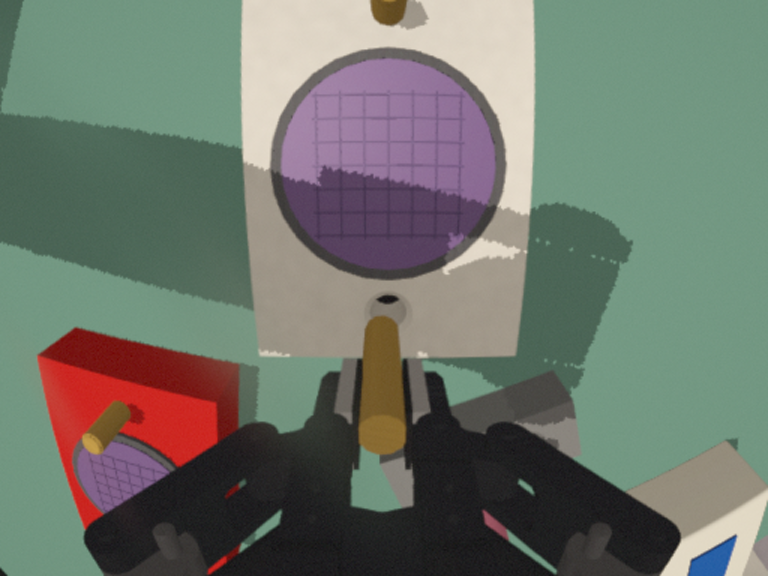

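The socket rim peeks out above the held pin: cols 361–411, top row 291. I'll settle, then measure.

Run:
```python
from h import *;import pickle,cv2
np.set_printoptions(precision=4,suppress=True)
c,s,M,y=pickle.load(open('pics/w4.pkl','rb'))
U=lambda x,y:((x+.5)/1.5-.5,(y+.5)/1.5-.5)
for p in [(361,312),(411,312),(387,291),(365,300),(408,300)]: print(onz('wrist',U(*p),.05,c))
X=M[:2,0];
l,r,t=[onz('wrist',U(*p),.05,c)[:2] for p in [(361,312),(411,312),(387,291)]]
print('width',np.linalg.norm(r-l),'mid',(l+r)/2,'top-12.5',t-X*.0125)
# chuck ellipse z~.054
P=[onz('wrist',U(*p),.054,c)[:2] for p in [(271,165),(506,165),(388,47),(388,279)]]
print('chuck',(P[0]+P[1])/2,(P[2]+P[3])/2,np.linalg.norm(P[0]-P[1]),np.linalg.norm(P[2]-P[3]))
ce=((P[0]+P[1])/2); print('sock from chuck',(P[2]+P[3])/2-.075*X/np.linalg.norm(X))
top=s['tool_pos']+M@[-.0011,0,-.0237];foot=s['tool_pos']+M@[-.0011,0,.0563];print('pin',top,foot)
im=cv2.imread('pics/w4.png')[270:380,320:460];cv2.imwrite('pics/z5.png',cv2.resize(im,None,fx=5,fy=5,interpolation=cv2.INTER_CUBIC))
```

```text
[ 0.4967 -0.2529  0.05  ]
[ 0.5205 -0.262   0.05  ]
[ 0.5131 -0.247   0.05  ]
[ 0.501  -0.2475  0.05  ]
[ 0.5213 -0.2553  0.05  ]
width 0.025509658650890218 mid [ 0.5086 -0.2574] top-12.5 [ 0.5086 -0.2587]
chuck [ 0.5367 -0.1876] [ 0.536  -0.1885] 0.11037403426057475 0.11057876244012946
sock from chuck [ 0.5091 -0.2585]
pin [ 0.5068 -0.2574  0.1505] [ 0.5066 -0.2573  0.0705]
```

View pics/z5.png

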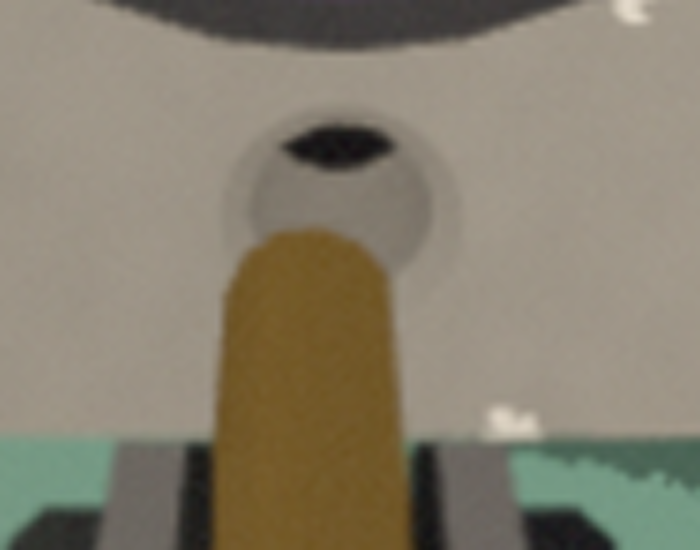

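Call:
step_arm([
  [0,0,0,0,0,0,1],
  [0,0,0,0,0,0,1],
  [0,0,0,0,0,0,1],
])

```text
time: 4.45
tool_pos: [0.5081, -0.2576, 0.129]
tool_rot: [0.0, 0.825, 0.565, 0.0]
contact_force: [0.3, -0.1, -0.7]
gripper_width: 0.165
```

Call:
step_arm([
  [0.0003,0.001,0.008,0,0,0,1],
  [0.0003,0.001,0.016,0,0,0,1],
  [0.0003,0.001,0.022,0,0,0,1],
  [0.0003,0.001,0.028,0,0,0,1],
  [0.0003,0.001,0.034,0,0,0,1],
  [0.0003,0.001,0.034,0,0,0,1],
])

```text
time: 5.05
tool_pos: [0.5087, -0.2565, 0.0936]
tool_rot: [-0.001, 0.825, 0.566, -0.0]
contact_force: [0.0, -0.6, -0.6]
gripper_width: 0.167
```

Call:
step_arm([
  [0,0,0.008,0,0,0,1],
  [0,0,0.016,0,0,0,1],
  [0,0,0.022,0,0,0,1],
  [0,0,0.026,0,0,0,1],
  [0,0,0.028,0,0,0,1],
  [0,0,0.028,0,0,0,1],
])

```text
time: 5.65
tool_pos: [0.5091, -0.2568, 0.0667]
tool_rot: [-0.0, 0.825, 0.566, -0.0]
contact_force: [0.1, -0.4, -0.6]
gripper_width: 0.168
```

Free of contact, foot within about 0.5 mm of the floor. Release (partial opening, then rise).

Call:
step_arm([
  [0,0,0.0005,0,0,0,1],
  [0,0,0.0005,0,0,0,0.1],
  [0,0,0.0005,0,0,0,0.1],
  [0,0,0.0005,0,0,0,0.1],
  [0,0,0.0005,0,0,0,0.1],
  [0,0,-0.03,0,0,0,0.1],
  [0,0,-0.07,0,0,0,0.1],
  [0,0,-0.11,0,0,0,0.1],
  [0,0,-0.15,0,0,0,0.1],
  [0,0,-0.15,0,0,0,0.1],
  [0,0,-0.15,0,0,0,0.1],
])

```text
time: 6.75
tool_pos: [0.5097, -0.2572, 0.2184]
tool_rot: [0.001, 0.825, 0.566, 0.001]
contact_force: [0.1, 0.7, -0.2]
gripper_width: 0.452
```

```bash
python3 look.py wrist w5
```

```text
6.75 [ 0.5097 -0.2572  0.2184] -21.09964477480082 [-0.0007  0.0031 -1.    ] 0.45180961722926277 [ 0.1394  0.7389 -0.1843]
```

View pics/w5.png

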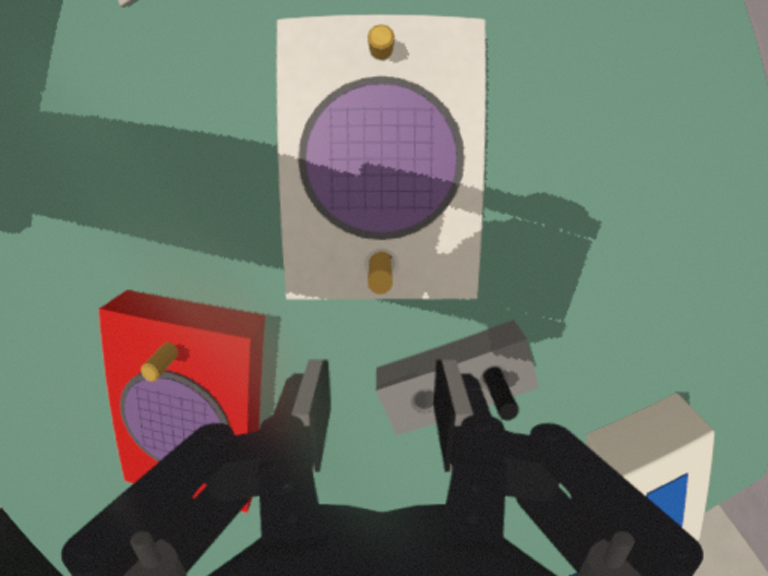

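The pin stands in the socket, released: its top is at (379,283) and the post top at (380,36). Now on to the carrier.

Run:
```python
from h import *;import pickle,cv2
np.set_printoptions(precision=4,suppress=True)
c,s,M,y=pickle.load(open('pics/w5.pkl','rb'))
U=lambda x,y:((x+.5)/1.5-.5,(y+.5)/1.5-.5)
a=onz('wrist',U(380,36),.09,c);b=onz('wrist',U(379,283),.09,c);print('post',a,'pin',b,np.linalg.norm(a-b),(a+b)/2,np.degrees(np.arctan2(*(a-b)[1::-1])))
print(delta(s['tool_pos'],y,[.535,.2675,.2184],14))
```

```text
post [ 0.5623 -0.119   0.09  ] pin [ 0.5076 -0.2583  0.09  ] 0.14967146443889665 [ 0.535  -0.1886  0.09  ] 68.57019386772397
[ 0.4986 -0.1653  0.      0.      0.     -0.6126]
```

Call:
step_arm([
  [0.4986,-0.1653,0,0,0,-0.6126,0.1],
  [0.4986,-0.1653,0,0,0,-0.6126,0.1],
  [0.4986,-0.1653,0,0,0,-0.6126,0.1],
  [0.4986,-0.1653,0,0,0,-0.6126,0.1],
  [0.4986,-0.1653,0,0,0,-0.6126,0.1],
  [0.4986,-0.1653,0,0,0,-0.6126,0.1],
  [0.4986,-0.1653,0,0,0,-0.6126,0.1],
  [0.4986,-0.1653,0,0,0,-0.6126,0.1],
  [0.4986,-0.1653,0,0,0,-0.6126,0.1],
  [0.4986,-0.1653,0,0,0,-0.6126,0.1],
  [0.4986,-0.1653,0,0,0,-0.6126,0.1],
  [0.4986,-0.1653,0,0,0,-0.6126,0.1],
  [0.4986,-0.1653,0,0,0,-0.6126,0.1],
  [0.4986,-0.1653,0,0,0,-0.6126,0.1],
  [0.4986,-0.1653,0,0,0,-0.6126,0.1],
])

```text
time: 8.3
tool_pos: [0.5343, 0.2666, 0.2162]
tool_rot: [-0.0, 0.616, 0.787, -0.0]
contact_force: [0.0, -0.6, 0.2]
gripper_width: 0.445
```

```bash
python3 look.py wrist w6; python3 look.py side s6;python3 look.py scene c6
```

```text
8.3 [0.5343 0.2666 0.2162] 13.894695491959657 [-0.0003 -0.001  -1.    ] 0.4449202593100288 [ 0.0067 -0.6032  0.2344]
8.35 [0.5344 0.2667 0.2165] 13.899085431951272 [-0.0002 -0.0005 -1.    ] 0.44949180438322767 [-0.1789 -0.0197  0.3058]
8.4 [0.5345 0.2668 0.2167] 13.902473050062513 [-0.0001 -0.0001 -1.    ] 0.4516239216696256 [0.153  0.3413 0.2019]
```

View pics/w6.png

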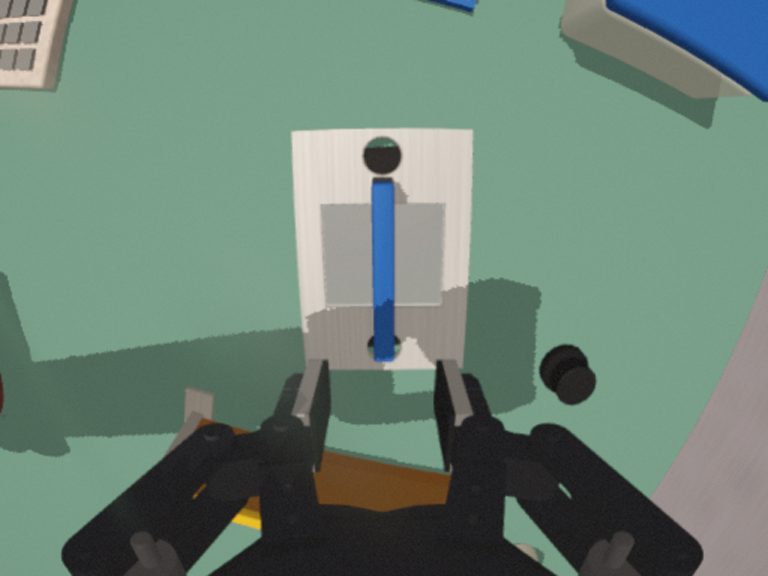

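View pics/s6.png

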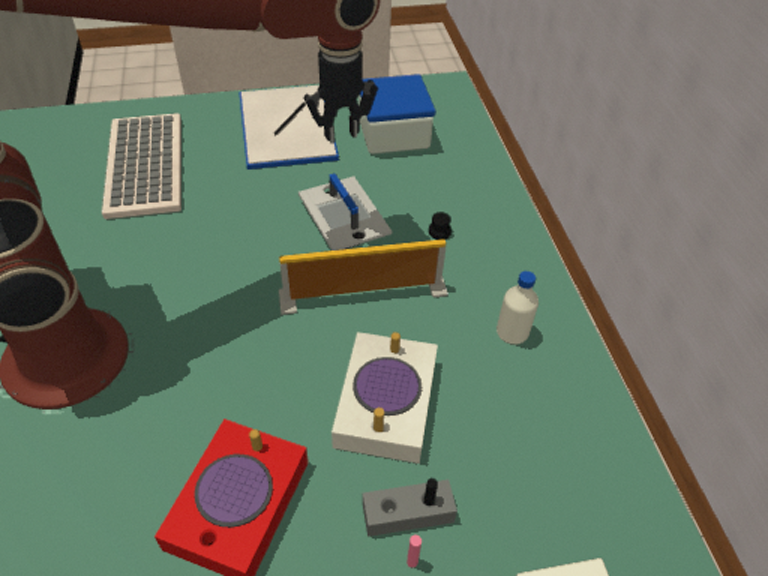

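The handle runs vertically through (383,270) in the wrist view, and the frame's corners are visible. In the side view the pin and post stand equally tall at (378,420) and (395,343).

Run:
```python
from h import *;import pickle,cv2
np.set_printoptions(precision=4,suppress=True)
c,s,M,y=pickle.load(open('pics/w6.pkl','rb'))
U=lambda x,y:((x+.5)/1.5-.5,(y+.5)/1.5-.5)
im=cv2.imread('pics/w6.png');h=cv2.cvtColor(im,cv2.COLOR_BGR2HSV)
m=cv2.inRange(h,(100,150,60),(125,255,255));m[:150]=0;m[380:]=0;m[:,:350]=0;m[:,420:]=0
ys,xs=np.nonzero(m);print(ys.min(),ys.max())
P=[]
for r in range(190,352,20):
    v=xs[ys==r];P.append(onz('wrist',U((v.min()+v.max())/2,r),.082,c));print(r,v.min(),v.max())
P=np.array(P);d=P[0]-P[-1];print('yaw bar',np.degrees(np.arctan2(d[1],d[0]))-90,P[0],P[-1])
e=onz('wrist',U(383,184),.082,c);f=onz('wrist',U(385,357),.082,c);print('bar',e,f,np.linalg.norm(e-f),(e+f)/2)
K=np.array([onz('wrist',U(*p),.028,c) for p in[(292,131),(472,129),(463,370),(306,370)]]);print(K,K.mean(0))
d=K[0]+K[1]-K[2]-K[3];yw=np.degrees(np.arctan2(d[1],d[0]))-90;print('yaw',yw)
B=K.mean(0);print(delta(s['tool_pos'],y,[B[0],B[1],.064],yw))
```

```text
182 360
190 373 392
210 373 392
230 373 392
250 373 392
270 374 392
290 374 392
310 374 392
330 375 392
350 374 393
yaw bar 14.225986403417906 [0.5212 0.3203 0.082 ] [0.5473 0.2175 0.082 ]
bar [0.5206 0.3239 0.082 ] [0.5495 0.2126 0.082 ] 0.11501553097279979 [0.5351 0.2682 0.082 ]
[[0.4489 0.3423 0.028 ]
 [0.574  0.3746 0.028 ]
 [0.6229 0.1884 0.028 ]
 [0.4959 0.1572 0.028 ]] [0.5354 0.2656 0.028 ]
yaw 14.483653353772155
[-0.0012  0.0008  0.1522  0.      0.     -0.0103]
```

Call:
step_arm([
  [0,0.0004,0.04,0,0,-0.006,0.1],
  [0,0.0004,0.08,0,0,-0.006,0.1],
  [0,0.0004,0.11,0,0,-0.006,0.1],
  [0,0.0004,0.135,0,0,-0.006,0.1],
  [0,0.0004,0.152,0,0,-0.006,0.1],
  [0,0.0004,0.152,0,0,-0.006,0.1],
  [0,0.0004,0.152,0,0,-0.006,0.1],
])

```text
time: 9.15
tool_pos: [0.5354, 0.268, 0.0656]
tool_rot: [0.0, 0.613, 0.79, 0.0]
contact_force: [-0.4, -0.1, 0.5]
gripper_width: 0.449
```

Call:
step_arm([
  [0,0,0.001,0,0,0,1],
  [0,0,0.001,0,0,0,1],
  [0,0,0.001,0,0,0,1],
  [0,0,0.001,0,0,0,1],
  [0,0,0.001,0,0,0,1],
  [0,0,0.001,0,0,0,1],
  [0,0,0.001,0,0,0,1],
  [0,0,0.001,0,0,0,1],
])

```text
time: 9.95
tool_pos: [0.5361, 0.2685, 0.0659]
tool_rot: [0.001, 0.613, 0.79, 0.001]
contact_force: [-0.3, -0.4, 5.6]
gripper_width: 0.147
```

```bash
python3 look.py wrist w7
```

```text
9.95 [0.5361 0.2685 0.0659] 14.344863489569363 [ 0.0002  0.0034 -1.    ] 0.14674145333032765 [-0.3107 -0.4424  5.5716]
```

View pics/w7.png

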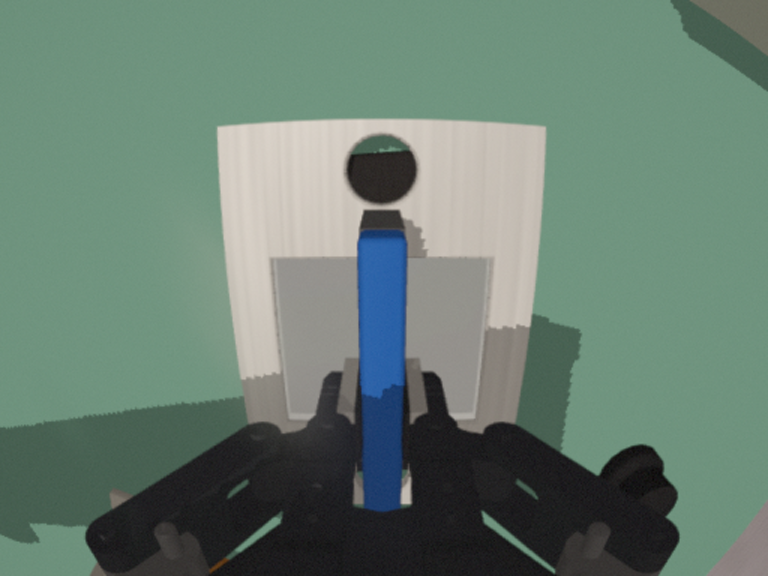

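The bar sits squarely between the pads. The far hole is at (382,169). I'll lift gently.

```bash
cat > car.py <<'E'
from h import *;import pickle,cv2,sys
np.set_printoptions(precision=4,suppress=True)
c,s,M,y=pickle.load(open(f'pics/{sys.argv[1]}.pkl','rb'))
zt=float(sys.argv[2]) # underside z
U=lambda x,y:((x+.5)/1.5-.5,(y+.5)/1.5-.5)
g=sys.argv[3:]
hole=onz('wrist',U(float(g[0]),float(g[1])),zt+.008,c);be=onz('wrist',U(float(g[2]),float(g[3])),zt+.062,c)
print('hole in tool',M.T@(hole-s['tool_pos']),'-> carrier x offset',(M.T@(hole-s['tool_pos']))[0]-.075,'barend->',(M.T@(be-s['tool_pos']))[0]-.06)
E
python3 car.py w7 .02 382 168.5 383 234
```

```text
hole in tool [0.0737 0.     0.0379] -> carrier x offset -0.0012736913302136554 barend-> -0.0009748572178695999
```

Call:
step_arm([
  [0,0,-0.003,0,0,0,1],
  [0,0,-0.01,0,0,0,1],
  [0,0,-0.022,0,0,0,1],
  [0,0,-0.037,0,0,0,1],
  [0,0,-0.055,0,0,0,1],
  [0,0,-0.075,0,0,0,1],
  [0,0,-0.095,0,0,0,1],
  [0,0,-0.115,0,0,0,1],
  [0,0,-0.13,0,0,0,1],
  [0,0,-0.138,0,0,0,1],
  [0,0,-0.14,0,0,0,1],
  [0,0,-0.14,0,0,0,1],
  [0,0,-0.14,0,0,0,1],
])

```text
time: 11.3
tool_pos: [0.5341, 0.2677, 0.2024]
tool_rot: [-0.001, 0.613, 0.79, -0.001]
contact_force: [0.4, 0.2, -3.3]
gripper_width: 0.149
```

```bash
python3 look.py wrist w8;python3 look.py side s8
```

```text
11.3 [0.5341 0.2677 0.2024] 14.34048722972908 [-0.0002 -0.0023 -1.    ] 0.14859404440723742 [ 0.4063  0.2342 -3.2706]
11.35 [0.5341 0.2678 0.2023] 14.342533432578326 [-0.0002 -0.0025 -1.    ] 0.1517341469083462 [-0.3573 -0.6246 -3.3303]
```

View pics/w8.png

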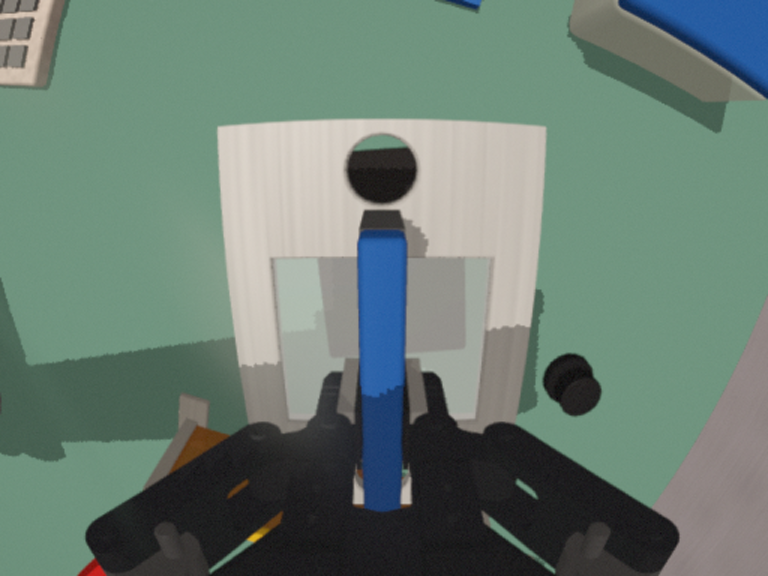

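View pics/s8.png

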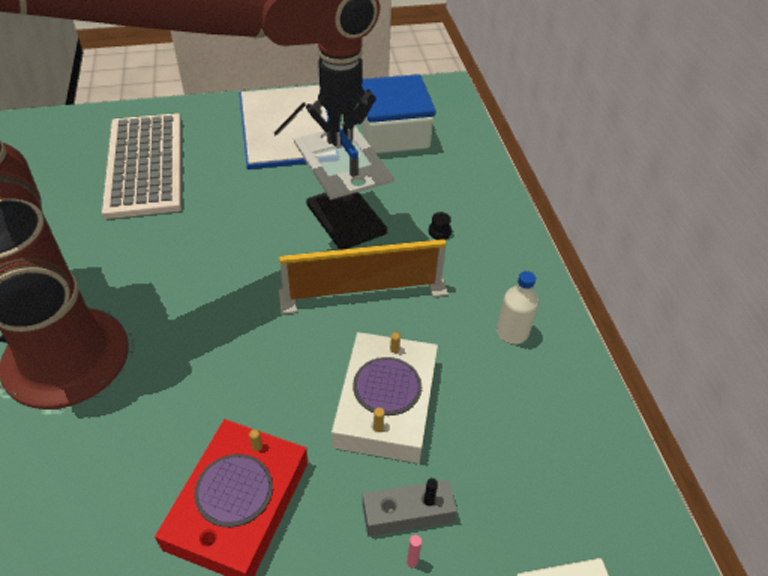

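The wrist image of the carrier is unchanged after the lift, so there was no slip. The guard is clear, with the underside at about 0.156 m. Next I work out the traverse.

Run:
```python
from h import *
s,M,y=pose()
d=delta(s['tool_pos'],y,[.5361,-.187,.2023],-21.35);print(d)
t=np.linspace(0,1,19)[1:];k=3*t**2-2*t**3
print([[round(float(v),4) for v in d*q]+[1] for q in k])
```

```text
[-4.411e-01 -1.108e-01  1.000e-04  0.000e+00  0.000e+00  6.229e-01]
[[-0.0039, -0.001, 0.0, 0.0, 0.0, 0.0056, 1], [-0.0151, -0.0038, 0.0, 0.0, 0.0, 0.0214, 1], [-0.0327, -0.0082, 0.0, 0.0, 0.0, 0.0461, 1], [-0.0557, -0.014, 0.0, 0.0, 0.0, 0.0786, 1], [-0.0832, -0.0209, 0.0, 0.0, 0.0, 0.1175, 1], [-0.1144, -0.0287, 0.0, 0.0, 0.0, 0.1615, 1], [-0.1482, -0.0372, 0.0, 0.0, 0.0, 0.2093, 1], [-0.1839, -0.0462, 0.0, 0.0, 0.0, 0.2598, 1], [-0.2205, -0.0554, 0.0001, 0.0, 0.0, 0.3115, 1], [-0.2572, -0.0646, 0.0001, 0.0, 0.0, 0.3631, 1], [-0.2929, -0.0736, 0.0001, 0.0, 0.0, 0.4136, 1], [-0.3267, -0.0821, 0.0001, 0.0, 0.0, 0.4614, 1], [-0.3579, -0.0899, 0.0001, 0.0, 0.0, 0.5054, 1], [-0.3854, -0.0968, 0.0001, 0.0, 0.0, 0.5443, 1], [-0.4084, -0.1026, 0.0001, 0.0, 0.0, 0.5768, 1], [-0.426, -0.107, 0.0001, 0.0, 0.0, 0.6015, 1], [-0.4372, -0.1098, 0.0001, 0.0, 0.0, 0.6173, 1], [-0.4411, -0.1108, 0.0001, 0.0, 0.0, 0.6229, 1]]
```

Call:
step_arm([
  [-0.004,-0.001,-0.002,0,0,0.0056,1],
  [-0.015,-0.0038,-0.005,0,0,0.0214,1],
  [-0.0327,-0.0082,-0.005,0,0,0.046,1],
  [-0.0557,-0.014,-0.005,0,0,0.0786,1],
  [-0.0832,-0.0209,-0.005,0,0,0.1175,1],
  [-0.1144,-0.0287,-0.005,0,0,0.1615,1],
  [-0.1482,-0.0372,-0.005,0,0,0.2093,1],
  [-0.1839,-0.0462,-0.005,0,0,0.2598,1],
  [-0.2205,-0.0554,-0.005,0,0,0.3115,1],
  [-0.2572,-0.0646,-0.005,0,0,0.363,1],
  [-0.2929,-0.0736,-0.005,0,0,0.4136,1],
  [-0.3267,-0.0821,-0.005,0,0,0.4614,1],
  [-0.3579,-0.09,-0.005,0,0,0.5054,1],
  [-0.3854,-0.0968,-0.004,0,0,0.5443,1],
  [-0.4084,-0.1026,-0.003,0,0,0.5768,1],
  [-0.426,-0.107,-0.002,0,0,0.6015,1],
  [-0.4372,-0.1098,-0.001,0,0,0.6173,1],
  [-0.4411,-0.1108,0,0,0,0.6229,1],
  [-0.4411,-0.1108,0,0,0,0.6229,1],
  [-0.4411,-0.1108,0,0,0,0.6229,1],
])

```text
time: 13.4
tool_pos: [0.5367, -0.1861, 0.2037]
tool_rot: [-0.0, 0.826, 0.564, 0.0]
contact_force: [0.2, -0.7, -3.8]
gripper_width: 0.151
```

Call:
step_arm([
  [0,0,0.005,0,0,0,1],
  [0,0,0.015,0,0,0,1],
  [0,0,0.023,0,0,0,1],
  [0,0,0.025,0,0,0,1],
  [0,0,0.025,0,0,0,1],
  [0,0,0.025,0,0,0,1],
  [0,0,0.025,0,0,0,1],
])

```text
time: 14.1
tool_pos: [0.537, -0.1869, 0.1793]
tool_rot: [0.0, 0.826, 0.564, 0.0]
contact_force: [-0.4, -0.2, -3.5]
gripper_width: 0.149
```

```bash
python3 look.py wrist w9;python3 look.py side s9;python3 look.py scene c9
```

```text
14.1 [ 0.537  -0.1869  0.1793] -21.35029292916551 [-0.0001  0.0009 -1.    ] 0.1485797333475659 [-0.3603 -0.2157 -3.4959]
14.15 [ 0.537  -0.187   0.1794] -21.349823434725014 [-0.0001  0.001  -1.    ] 0.1491258680259112 [ 0.5453  0.3341 -3.1193]
14.2 [ 0.5369 -0.187   0.1793] -21.354033350100554 [-0.0001  0.0008 -1.    ] 0.14465941022322865 [-0.0335  0.1111 -2.8178]
```

View pics/w9.png

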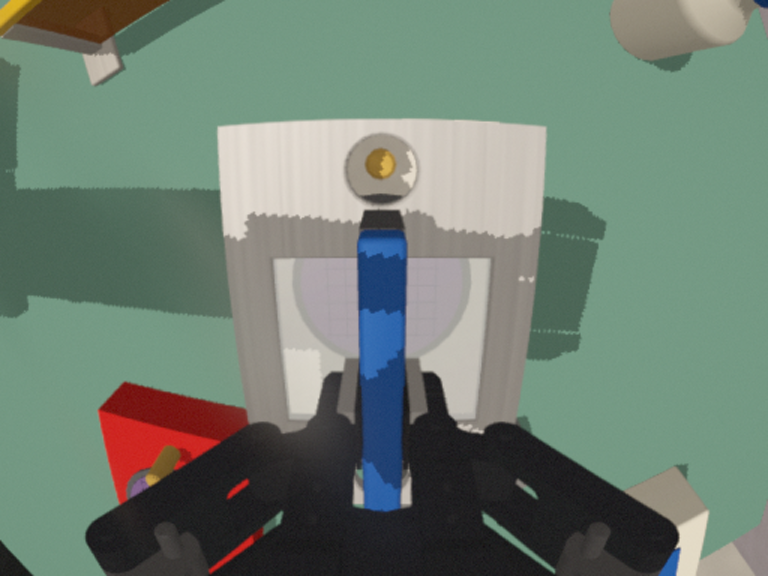

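View pics/s9.png

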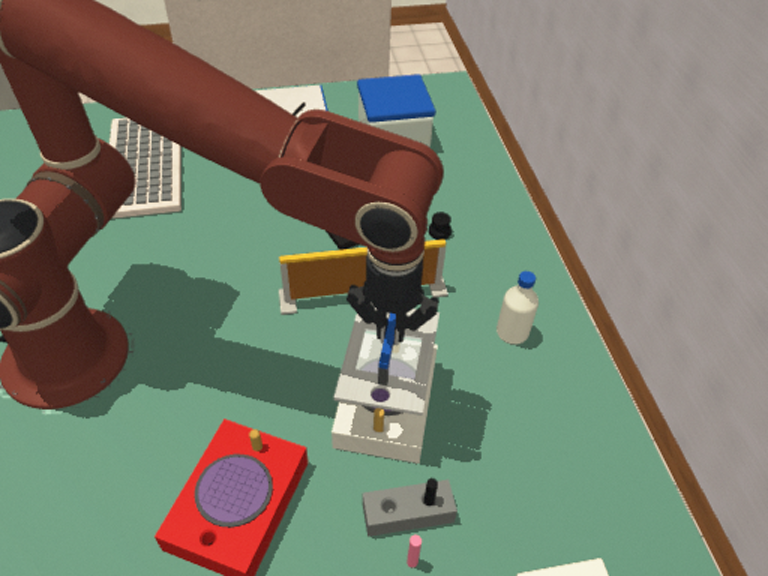

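View pics/c9.png

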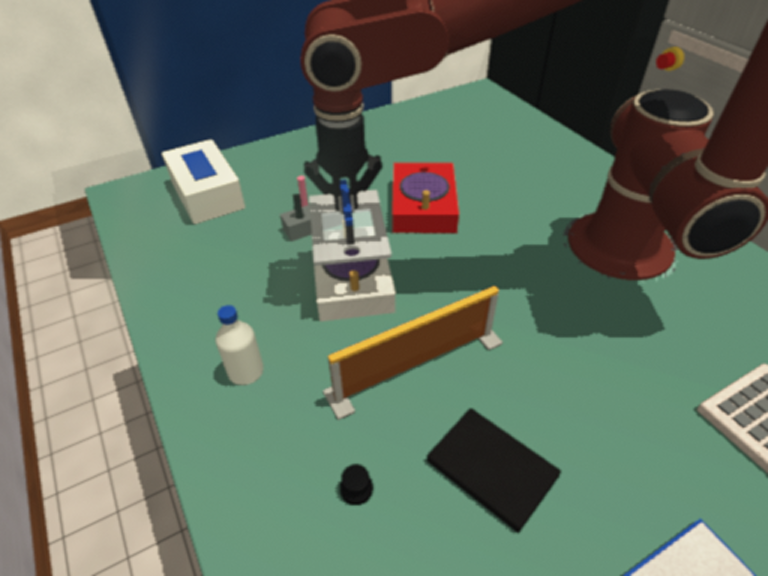

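Through the far hole (centre (382,168)), the wrist camera sees the post top at about (380,163). Side and scene views show the carrier level over the white stage. I measure the offsets for both holes.

Run:
```python
import cv2
a=cv2.imread('pics/w9_raw.png')[80:145,225:285];b=cv2.imread('pics/s9_raw.png')[235:305,215:295];d=cv2.imread('pics/c9_raw.png')[120:205,205:265];e=cv2.imread('pics/s6_raw.png')[215:305,215:295]
for n,i in zip(('za','zb','zd','ze'),(a,b,d,e)): cv2.imwrite(f'pics/{n}.png',cv2.resize(i,None,fx=7,fy=7,interpolation=cv2.INTER_CUBIC)[:600])
```

```text
(no output)
```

View pics/za.png

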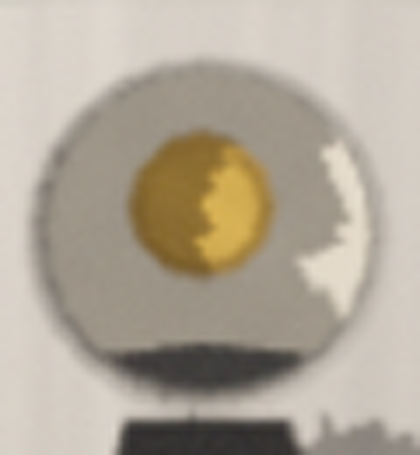

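View pics/zb.png

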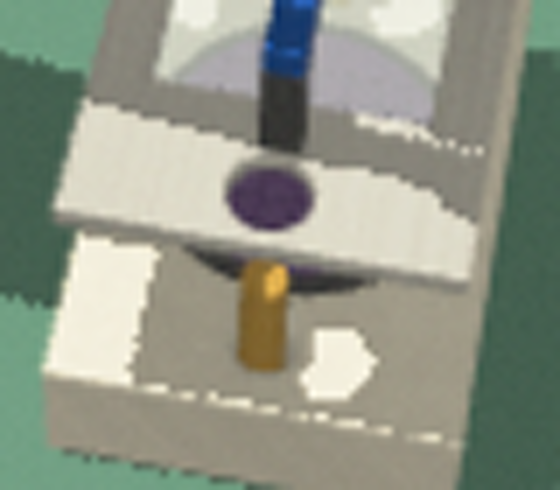

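View pics/zd.png

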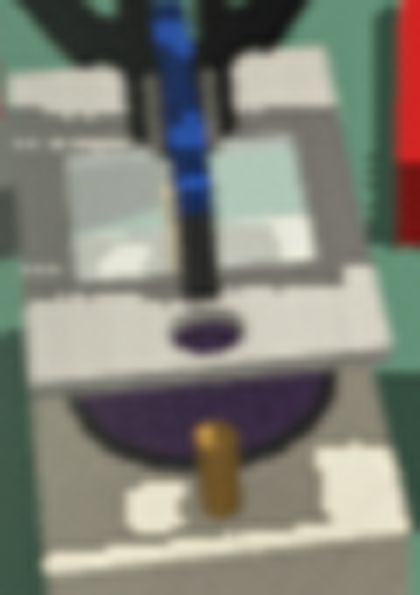

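View pics/ze.png

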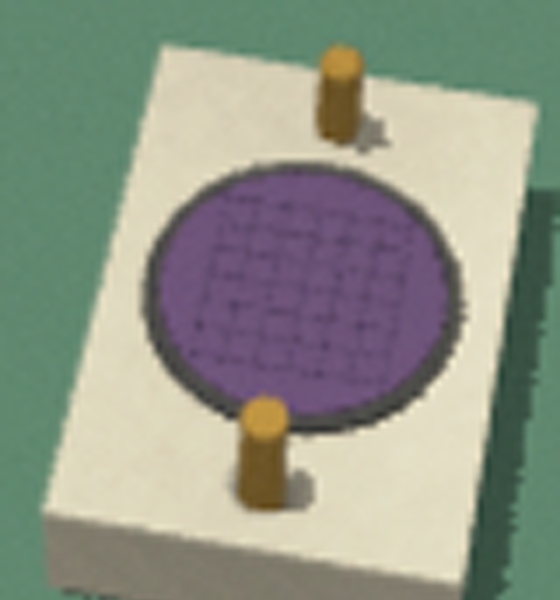

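Run:
```python
from h import *;import pickle
np.set_printoptions(precision=4,suppress=True)
c,s,M,y=pickle.load(open('pics/w9.pkl','rb'))
U=lambda x,y,a,b:((x+.5)/7-.5+a,(y+.5)/7-.5+b)
zu=s['tool_pos'][2]-.0459
X=M[:2,0];Y=M[:2,1]
def rep(n,h,p): d=(h-p)[:2];print(n,'hole',h[:2],'pin',p[:2],'hole-pin in tool x,y',d@X,d@Y)
rep('wrist A/post',onz('wrist',U(209,228.5,225,80),zu+.008,c),onz('wrist',U(201,204,225,80),.09,c))
rep('side B/pin',onz('side',U(270,193,215,235),zu+.008),onz('side',U(265,416,215,215),.09))
rep('scene A/post',onz('scene',U(207,331,205,120),zu+.008),onz('scene',U(217,437,205,120),.09))
C=s['tool_pos'][:2]-.0011*X;print('kin holes',C+.075*X,C-.075*X)
p=onz('side',U(341,62,215,215),.09);print('side post',p)
```

```text
wrist A/post hole [ 0.5638 -0.1184] pin [ 0.563  -0.1183] hole-pin in tool x,y 0.00026496346505105697 0.0008327303528758042
side B/pin hole [ 0.5076 -0.258 ] pin [ 0.5075 -0.2563] hole-pin in tool x,y -0.001604678721633173 0.0006916502353405937
scene A/post hole [ 0.5655 -0.1145] pin [ 0.5655 -0.1127] hole-pin in tool x,y -0.0016999199650617532 0.0006409601523902236
kin holes [ 0.5639 -0.1181] [ 0.5092 -0.2578]
side post [ 0.5612 -0.1184  0.09  ]
```

The offsets are under 2 mm: about 0.8 mm in each axis averaged over the views, with yaw good. I correct these and lower to a 10 mm gap.

Call:
step_arm([
  [0.0008,-0.0008,0.003,0,0,0,1],
  [0.0008,-0.0008,0.009,0,0,0,1],
  [0.0008,-0.0008,0.016,0,0,0,1],
  [0.0008,-0.0008,0.022,0,0,0,1],
  [0.0008,-0.0008,0.027,0,0,0,1],
  [0.0008,-0.0008,0.031,0,0,0,1],
  [0.0008,-0.0008,0.033,0,0,0,1],
  [0.0008,-0.0008,0.033,0,0,0,1],
  [0.0008,-0.0008,0.033,0,0,0,1],
  [0.0008,-0.0008,0.033,0,0,0,1],
  [0.0008,-0.0008,0.033,0,0,0,1],
])

```text
time: 15.35
tool_pos: [0.5364, -0.1859, 0.1462]
tool_rot: [0.0, 0.826, 0.564, 0.0]
contact_force: [0.3, 0.2, -2.9]
gripper_width: 0.149
```

```bash
python3 look.py wrist w10;python3 look.py side s10;python3 look.py scene c10
python3 - <<'E'
import cv2,numpy as np
def z(n,x,y,w,h): return cv2.resize(cv2.imread(f'pics/{n}_raw.png')[y:y+h,x:x+w],None,fx=6,fy=6,interpolation=cv2.INTER_CUBIC)
cv2.imwrite('pics/zz.png',np.hstack([z('w10',225,80,60,80),z('s10',225,245,60,80)])[:480])
cv2.imwrite('pics/zs.png',z('c10',205,140,60,65))
E
```

```text
15.35 [ 0.5364 -0.1859  0.1462] -21.3500564808608 [-0.      0.0006 -1.    ] 0.14913843719803352 [ 0.2701  0.1881 -2.8537]
15.4 [ 0.5364 -0.1859  0.1461] -21.34768992077302 [-0.0001  0.0006 -1.    ] 0.1500503900163306 [-0.5359  0.7041 -2.6848]
15.45 [ 0.5363 -0.1858  0.1461] -21.347548404366513 [-0.      0.0004 -1.    ] 0.15033326148528772 [-0.3104  0.0875 -4.1544]
```

View pics/zz.png

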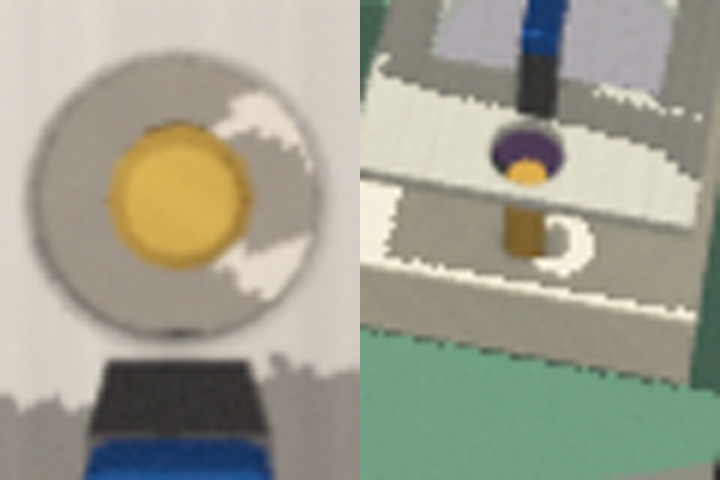

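View pics/zs.png

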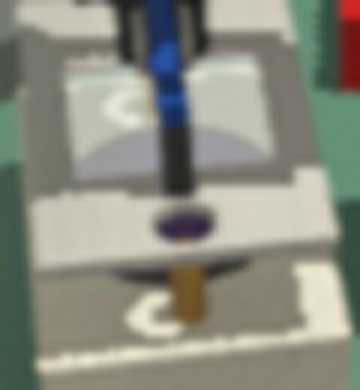

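View pics/s10.png

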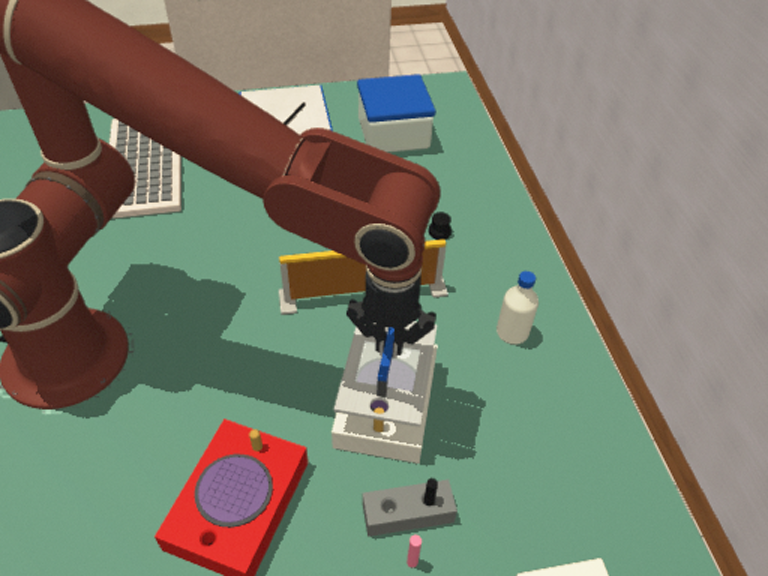

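Run:
```python
from h import *;import pickle
np.set_printoptions(precision=4,suppress=True)
c,s,M,y=pickle.load(open('pics/w10.pkl','rb'))
U=lambda x,y,a,b,k=6:((x+.5)/k-.5+a,(y+.5)/k-.5+b)
zu=s['tool_pos'][2]-.0459
X=M[:2,0];Y=M[:2,1]
def rep(n,h,p): d=(h-p)[:2];print(n,'hole',h[:2],'pin',p[:2],'hole-pin tool x,y',d@X,d@Y)
rep('wrist A/post',onz('wrist',U(176,195.5,225,80),zu+.008,c),onz('wrist',U(180,196.5,225,80),.09,c))
rep('side B/pin',onz('side',U(168.5,152,225,245),zu+.008),onz('side',U(265,416,215,215,7),.09))
rep('scene A/post',onz('scene',U(185,223,205,140),zu+.008),onz('scene',U(217,437,205,120,7),.09))
s=manip.state();print(s['tool_pos'],s['joint_vel'])
```

```text
wrist A/post hole [ 0.563  -0.1171] pin [ 0.563  -0.1183] hole-pin tool x,y 0.0011384541834657484 -0.0003922390211415702
side B/pin hole [ 0.5075 -0.257 ] pin [ 0.5075 -0.2563] hole-pin tool x,y -0.0006465965976630257 0.00023830019232840948
scene A/post hole [ 0.5648 -0.1129] pin [ 0.5655 -0.1127] hole-pin tool x,y -0.0004500802985063955 -0.0006487137249325835
[ 0.5363 -0.1858  0.146 ] [ 0.      0.002   0.0026  0.0013 -0.0008 -0.001 ]
```

All views agree to about 1 mm or better. I settle briefly, then hand in.

Call:
step_arm([
  [0,0,0,0,0,0,1],
  [0,0,0,0,0,0,1],
  [0,0,0,0,0,0,1],
  [0,0,0,0,0,0,1],
  [0,0,0,0,0,0,1],
])

```text
time: 16.0
tool_pos: [0.5362, -0.1858, 0.1458]
tool_rot: [-0.0, 0.826, 0.564, 0.0]
contact_force: [-0.8, -0.1, -3.4]
gripper_width: 0.15
```

Run:
```python
from h import *
s,M,y=pose();print(s['time'],s['tool_pos'],y,M[2],np.abs(s['joint_vel']).max(),s['contact_force'])
print(manip.job_done())
```

```text
16.0 [ 0.53620449 -0.18577667  0.1457584 ] -21.350273749801197 [ 2.99315445e-05 -4.03889175e-05 -9.99999999e-01] 0.00139371174349447 [-0.80252089 -0.07807619 -3.36265174]
the job is handed in; nothing more can be done
None
```

I moved the brass guide pin from the rack into the white stage's empty socket and let go. I then took the carrier by its blue handle over the guard and handed the job in at 16.0 s. At hand-in the arm was still and held the carrier level, about 10 mm above the two brass pins.

- **Pin:** it went in without contact force, and the side view showed it standing as tall as the fixed post. I did not measure the seating depth separately.
- **Guard:** the carrier's underside was at about 0.156 m or more during the crossing, roughly 36 mm above the guard's top.
- **Final position:** the carrier's underside is at about 0.100 m. That height comes from the tool height and the height at the grasp, not from a direct view of the gap.
- **Centring:** the last hole-to-pin offsets, along and across the carrier:

| View | Hole over | Along | Across |
|---|---|---|---|
| Wrist | post | +1.1 mm | -0.4 mm |
| Scene | post | -0.5 mm | -0.6 mm |
| Side | guide pin | -0.6 mm | +0.2 mm |

- **Disagreement:** the wrist and scene views differ by about 1.6 mm along the carrier, within the 2 mm calibration error.
- **Forces:** the highest reading was about 6 N, while the jaws were closing. With the carrier held, the force was steady at about its weight, with no sign of contact with the pins, stage or guard.
- **Left alone:** the spare pin, bottle and loupe look unmoved in the last pictures.

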